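# Put away the fittings from a stripped camera cart

### The job

Sort the five fittings lying on the grey carpet: put the two silver corner connectors, the orange clamping knob and the sound levelling foot each into the blue bin that already holds its kind, and the levelling foot with the bent stem into the red scrap box. Do not knock over or shift the little red threadlocker bottle that stands among them.

Things in the scene. Friction and masses are not known exactly. Their poses are not given: they have to be found in the camera images.
- corner_a: One of two alike die-cast aluminium three-way corner connectors for 30 mm profile: a silver 30 x 30 x 30 mm block with a dark round screw bore in each upright face and the top. 45 to 80 g. Origin: centre of its underside; z up, x and y square to its faces.
- corner_b: One of two alike die-cast aluminium three-way corner connectors for 30 mm profile: a silver 30 x 30 x 30 mm block with a dark round screw bore in each upright face and the top. 45 to 80 g. Origin: centre of its underside; z up, x and y square to its faces.
- knob: Orange six-lobed clamping knob, 50 mm across the lobes, standing on its black hub (22 mm diameter, 13 mm high); lobed head 13 to 31 mm above the underside, black cap and brass insert on top. Lobes (7 mm radius) every 60 degrees, one of them along x; the hollows between are about 42 mm across. 35 to 65 g. Origin: centre of its underside; z up.
- foot: Sound levelling foot: black round pad 42 mm in diameter tapering to 16 mm height, hexagonal steel lock nut (19 mm over corners) from 16 to 24 mm, then a straight upright steel stem 10 mm thick up to 75 mm. Stands on its pad. 65 to 120 g. Origin: centre of the pad's underside; z up along the stem.
- bent_foot: Spoilt levelling foot: pad, nut and stem thickness as the sound one, but the stem is upright only up to 46 mm and then bent over 45 degrees towards the body's +x, ending 25 mm off the axis at 75 mm height. Free upright stem between nut and bend: 24 to 46 mm above the underside. Stands on its pad. 65 to 120 g. Origin: centre of the pad's underside; z up.
- bin_corners: Blue picking bin with two silver corner connectors in it. Fixed. Outside 170 (x) x 105 (y) mm, walls and floor 3 mm; back (+x) and rear part of the sides 75 mm high, open front with a 35 mm lip facing the robot. Origin: centre of its underside; x to its back, z up. The fixed stock fills the back (x beyond +25 mm); the floor in front of it is free.
- bin_knobs: Blue picking bin with an orange clamping knob in it. Fixed. Outside 170 (x) x 105 (y) mm, walls and floor 3 mm; back (+x) and rear part of the sides 75 mm high, open front with a 35 mm lip facing the robot. Origin: centre of its underside; x to its back, z up. The fixed stock fills the back (x beyond +25 mm); the floor in front of it is free.
- bin_feet: Blue picking bin with a straight levelling foot lying in it, across the back. Fixed. Outside 170 (x) x 105 (y) mm, walls and floor 3 mm; back (+x) and rear part of the sides 75 mm high, open front with a 35 mm lip facing the robot. Origin: centre of its underside; x to its back, z up. The fixed stock fills the back (x beyond +25 mm); the floor in front of it is free.
- scrap_box: Red steel scrap box with dark floor and a few metal scraps at its back. Fixed. Outside 170 (its x) x 105 (its y) mm, 60 mm high all round, walls and floor 3 mm. Origin: centre of its underside; x away from the robot, z up. The scraps lie at x beyond +35 mm; the rest of the floor is free.
- threadlocker: Small red bottle with a white label band and white nozzle, 32 mm in diameter, 71 mm high, standing upright on the bench among the fittings; to be left alone. Origin: centre of its underside; z up.
Things that resemble listed ones, but are neither listed nor needed, are in the scene too. What is shaped like the corner_b but purple or turquoise is not meant.

How it is judged:
By the outcome, as a careful person would: the job done as asked, in the order asked, and still so for the second after the job is handed in, with the robot touching nothing.
It also fails if it takes over 128 s, if anything falls off the work surface, if the arm or the gripper's body presses on something with over 40 N, if the wrist force passes 120 N, or if a joint passes its speed limit or range.

### The arm

A 7-joint arm with a two-finger parallel gripper is mounted at the origin on the work surface. World frame = base frame: x ahead of the robot, y to its left, z up, the work surface at z = 0. Lengths are in mm, angles in rad, forces in N, time in s.
With the tool pointing down it reaches from about 400 to 900 mm from the base axis. Payload 5.6 kg.
Tool frame: the origin (TCP) lies midway between the tips of the shut fingers; the grasp point (between the pads) lies 19 mm behind it; x points along the fingers, y is the direction in which the jaws open and shut, and the axes are right-handed (so a half turn about x gives the same grasp; the last joint's range is limited). The gripper opens to 92 mm and grips with 3 to 60 N. Pads are 20 mm wide; open, the fingers measure 128 mm over their backs; the gripper's body (75 mm by 189 mm) begins 69 mm behind the grasp point.
Start: joints at [1.236, 0.468, -0.012, 1.603, 0.006, 1.071, -0.056], TCP at [186.948, -622.543, 214.592] pointing down, gripper open.
Joint ranges: [-2.53, 2.53], [-0.31, 2.02], [-1.57, 1.55], [0.28, 2.44], [-1.29, 4.43], [0.15, 1.84], [-2.92, 2.92]. Speed limits (rad/s): [2.57, 2.57, 3.14, 3.14, 3.14, 3.14, 3.14].

### API

Orientations are given as a rotation vector (axis times angle).
In Python, from cell import robot, grip, kin, viewer gives the robot as it stands. Calls block until the motion is done:
- robot.movep(position, orientation): joint-space move of the TCP to a pose.
- robot.servo_line(position, feed=150, rotation=None): straight line of the TCP; rotation=None keeps the orientation; feed is the mean speed in mm/s.
- robot.goto_joints(angles): joint-space move.
- grip(opening, newtons=None): opening from 0.0 (shut) to 1.0 (fully open); newtons is the grip in N (None keeps the last); returns when the fingers have stopped.
- robot.hold(seconds).
- kin.ik(position, orientation): joint angles nearest the present ones, or None.
- robot.observe(): the state.
- viewer.read_camera(name): name is "side" or "top" or "wrist"; returns the picture (384x512x3 uint8, red, green, blue); there is no depth.
- viewer.camera_info(name): a dict with "camera_matrix" (3x3 intrinsics, pixels), "R" (3x3) and "t" (3): a world point X has camera coordinates R X + t. Camera axes: x right, y down, z forward; pixel columns grow to the right and rows downward; lengths in mm; the calibration is good to about 2 mm. A picture is of the moment at which its call begins: read the wrist's pose just before it. camera_info takes no time and is no camera call; for the wrist camera it gives the pose at the moment of the call.
A pose or a line that the arm cannot do raises robot.IKError and nothing moves.
- robot.job_done(): hands the job in, once; it reports no verdict.
Trained networks look in the newest picture that a camera, given by its name, has taken for a name from the list of things; names that differ only in an ending like _2 or _b are one class to them, and where a whole thing is asked for, a point or a joint stands for the part that bears it (a point fixed in the world has none). Each returns a list of dicts, best first, with "confidence" (0 to 1); they miss things now and then, are a little off and sometimes report something else, mostly with a low value. They report only what shows in the picture. A call takes as long as a camera call. They do not tell look-alikes from the thing itself.
- viewer.silhouettes(name, camera): "mask" (384x512 bool, what is visible of it).
- viewer.pinpoint(name, camera): "at" ([x, y, z] in mm, in the coordinates of the camera as it stood for that picture, good to about 4 mm: a listed point, or the origin of a listed thing).
The state is a dict: "t": time; "joints": joint angles; "joint_velocities": joint speeds; "joint_torque": joint torques, N m; "tcp_pos": TCP position; "tcp_rot": TCP orientation; "contact_force": force on the tool from outside, world axes, zero at the start; "wrist_torque": the same for the moment, N m; "grip_width": opening from 0.0 (shut) to 1.0 (fully open).
Only numpy, scipy, OpenCV 4.12 (cv2) and the standard library are available. Lean on these libraries where they do the work, as an engineer would, in place of code of your own. Each camera call takes 0.05 s, during which the arm holds its last target. There are 200 camera calls.

## Working session

There is one attempt and no reset: what is moved stays moved. The work goes in short steps, each a Python script; the robot and the scene stay as the last script left them, time stands still between calls to the robot, and variables do not carry over. Pictures are saved under pics/ and viewed, and the job is handed in when it is done.

```bash
mkdir -p pics; ls
cat > h.py <<'E'
import numpy as np, cv2
from cell import robot, grip, kin, viewer
def shot(cam, fn):
    im=viewer.read_camera(cam); cv2.imwrite('pics/'+fn, cv2.resize(im[:,:,::-1],(768,576),interpolation=cv2.INTER_CUBIC)); return im
def cam2w(cam,p):
    c=viewer.camera_info(cam); return np.array(c['R']).T@(np.array(p)-np.array(c['t']))
def find(name,cam):
    return [(round(d['confidence'],2),np.round(cam2w(cam,d['at']),0)) for d in viewer.pinpoint(name,cam)]
def pix2w(cam,u,v,z):
    c=viewer.camera_info(cam); R=np.array(c['R']);o=-R.T@np.array(c['t'])
    d=R.T@np.linalg.solve(np.array(c['camera_matrix']),[u,v,1.]); return o+d*(z-o[2])/d[2]
E
python3 - <<'E'
from h import *
s=robot.observe(); print(s['t'],s['tcp_rot'])
for c in ('top','side'):
    shot(c,c+'1.png')
    for n in ['corner_a','knob','foot','bent_foot','bin_corners','bin_knobs','bin_feet','scrap_box','threadlocker']:
        print(c,n,[(a,list(b)) for a,b in find(n,c)])
E
```

```text
pics
0.0 [ 2.06508892  0.3052012  -2.06589357]
top corner_a [(0.78, [np.float64(359.0), np.float64(-305.0), np.float64(-2.0)]), (0.71, [np.float64(439.0), np.float64(-62.0), np.float64(-5.0)]), (0.62, [np.float64(343.0), np.float64(-379.0), np.float64(1.0)]), (0.6, [np.float64(433.0), np.float64(-316.0), np.float64(-0.0)]), (0.25, [np.float64(650.0), np.float64(-260.0), np.float64(-0.0)])]
top knob [(0.59, [np.float64(463.0), np.float64(-211.0), np.float64(1.0)]), (0.17, [np.float64(425.0), np.float64(188.0), np.float64(-3.0)])]
top foot [(0.55, [np.float64(651.0), np.float64(-259.0), np.float64(1.0)]), (0.49, [np.float64(425.0), np.float64(189.0), np.float64(-3.0)])]
top bent_foot [(0.81, [np.float64(403.0), np.float64(336.0), np.float64(-0.0)])]
top bin_corners [(0.88, [np.float64(636.0), np.float64(280.0), np.float64(4.0)])]
top bin_knobs [(0.94, [np.float64(672.0), np.float64(-85.0), np.float64(1.0)]), (0.45, [np.float64(402.0), np.float64(333.0), np.float64(-0.0)])]
top bin_feet [(0.61, [np.float64(675.0), np.float64(86.0), np.float64(-2.0)])]
top scrap_box [(0.68, [np.float64(6
[... 544 characters left out ...]
nob [(0.76, [np.float64(471.0), np.float64(-210.0), np.float64(1.0)]), (0.26, [np.float64(426.0), np.float64(190.0), np.float64(3.0)])]
side foot [(0.5, [np.float64(424.0), np.float64(192.0), np.float64(2.0)])]
side bent_foot [(0.52, [np.float64(400.0), np.float64(336.0), np.float64(5.0)])]
side bin_corners [(0.81, [np.float64(634.0), np.float64(287.0), np.float64(1.0)])]
side bin_knobs [(0.72, [np.float64(677.0), np.float64(-78.0), np.float64(4.0)])]
side bin_feet [(0.72, [np.float64(676.0), np.float64(78.0), np.float64(2.0)])]
side scrap_box [(0.84, [np.float64(651.0), np.float64(-258.0), np.float64(-0.0)])]
side threadlocker [(0.81, [np.float64(477.0), np.float64(64.0), np.float64(3.0)])]
```

View pics/top1.png

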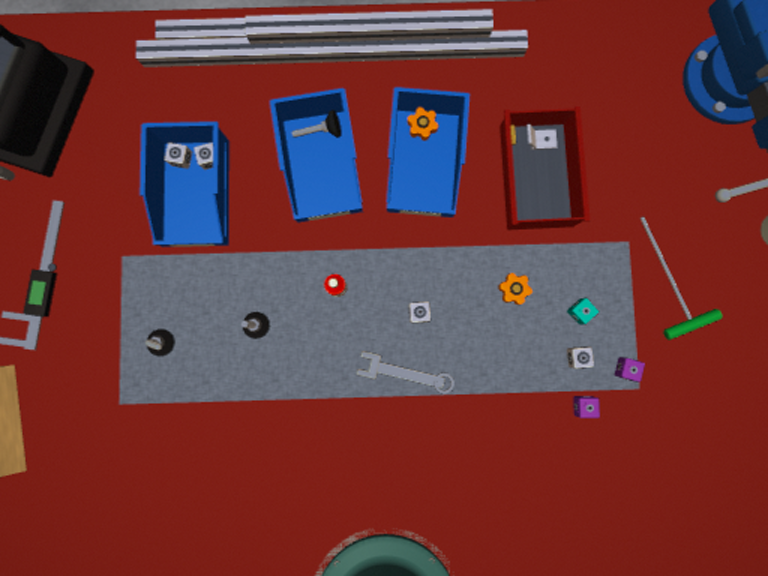

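View pics/side1.png

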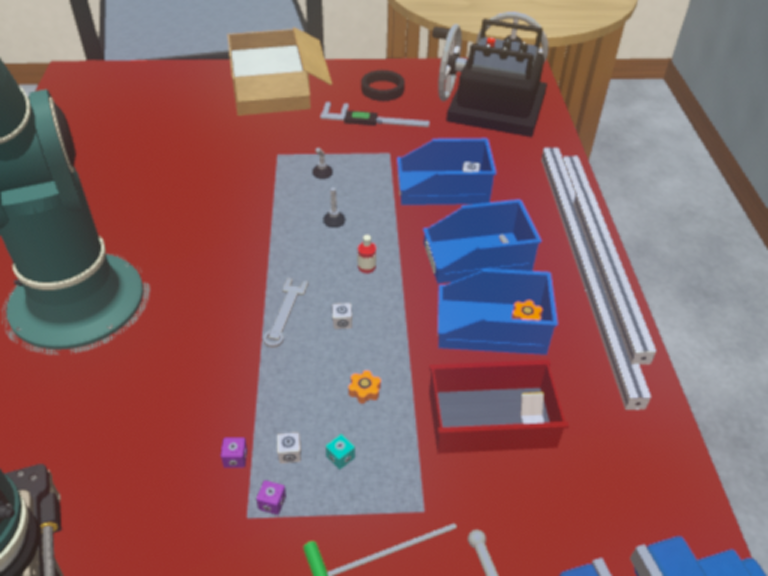

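```bash
cat >> h.py <<'E'
from scipy.spatial.transform import Rotation as Ro
def down(a):
    x=np.array([0,0,-1.]);y=np.array([np.cos(a),np.sin(a),0]);return Ro.from_matrix(np.c_[x,y,np.cross(x,y)]).as_rotvec()
def yaw(): # yaw of jaw axis now
    y=Ro.from_rotvec(robot.observe()['tcp_rot']).as_matrix()[:,1]; return np.arctan2(y[1],y[0])
def best(p,a): # jaw axis a mod pi, choosing the reachable one of least motion
    q0=np.array(robot.observe()['joints']);c=[]
    for k in (-1,0,1):
        q=kin.ik(p,down(a+k*np.pi))
        if q is not None: c.append((np.abs(np.array(q)-q0).max(),a+k*np.pi))
    return min(c)[1]
E
python3 - <<'E'
from h import *
print(np.degrees(yaw()), robot.observe()['tcp_pos'])
pts={'corner_b':(359,-303),'corner_a':(439,-62),'knob':(467,-211),'foot':(425,190),'bent_foot':(401,336)}
for n in ('corner_b','knob','corner_a','foot','bent_foot'):
    p=(*pts[n],220.)
    p=(p[0]-0,p[1],p[2]); a=best(p,np.pi/2); robot.movep(p,down(a))
    shot('wrist','w_%s.png'%n); print(n,robot.observe()['t'],np.degrees(a),[(c,q.tolist()) for c,q in find(n,'wrist')])
    c=viewer.camera_info('wrist'); print(np.round(-np.array(c['R']).T@c['t']), np.round(c['R'],2).tolist())
import glob
ims=[cv2.resize(cv2.imread('pics/w_%s.png'%n),(384,288)) for n in ('corner_b','knob','corner_a')]
ims2=[cv2.resize(cv2.imread('pics/w_%s.png'%n),(400,300)) for n in ('corner_b','knob','corner_a','foot')]
cv2.imwrite('pics/mosaic.png',np.vstack([np.hstack(ims2[:2]),np.hstack(ims2[2:])]))
E
```

```text
-73.28707240881322 [ 186.93153326 -622.52884419  214.57876483]
corner_b 2.4083 -90.0 [(0.94, [361.0, -302.0, 5.0]), (0.82, [436.0, -61.0, 6.0]), (0.79, [338.0, -382.0, 3.0]), (0.72, [429.0, -314.0, -1.0]), (0.56, [286.0, -312.0, -0.0])]
[ 436. -305.  391.] [[-0.0, -1.0, 0.0], [-0.96, 0.0, 0.28], [-0.28, -0.0, -0.96]]
knob 3.1333 -90.0 [(0.62, [466.0, -213.0, 1.0])]
[ 543. -214.  390.] [[-0.0, -1.0, 0.0], [-0.96, 0.0, 0.28], [-0.28, -0.0, -0.96]]
corner_a 3.8917 -90.0 [(0.92, [288.0, -313.0, 0.0]), (0.77, [429.0, -319.0, 2.0]), (0.75, [340.0, -382.0, -0.0]), (0.56, [435.0, -62.0, 5.0]), (0.56, [358.0, -304.0, 2.0])]
[516. -65. 391.] [[-0.0, -1.0, 0.0], [-0.96, 0.0, 0.28], [-0.28, 0.0, -0.96]]
foot 4.9833 -90.0 [(0.91, [422.0, 188.0, -7.0])]
[503. 187. 391.] [[-0.0, -1.0, 0.0], [-0.96, 0.0, 0.28], [-0.28, -0.0, -0.96]]
bent_foot 5.725 -90.0 [(0.89, [401.0, 333.0, -2.0])]
[479. 333. 391.] [[-0.0, -1.0, 0.0], [-0.96, 0.0, 0.28], [-0.28, -0.0, -0.96]]
```

View pics/mosaic.png

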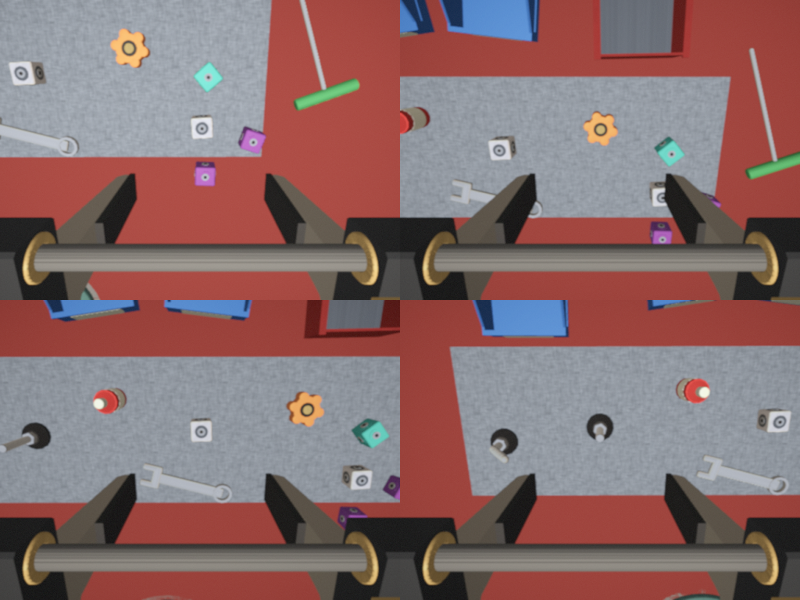

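View pics/w_bent_foot.png

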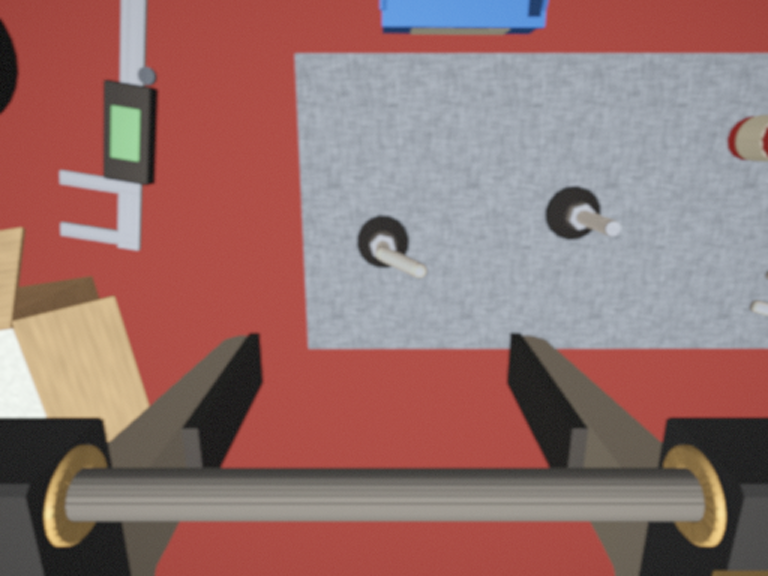

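Run:
```python
from h import *
c=viewer.camera_info('wrist'); K=np.array(c['camera_matrix']);R=np.array(c['R']);c0=-R.T@np.array(c['t']); tp=np.array(robot.observe()['tcp_pos'])
pts={'corner_b':(359,-303),'corner_a':(439,-62),'knob':(467,-211),'foot':(425,190),'bent_foot':(401,336)}
def unp(n,uv,z):
    o=c0.copy(); o[:2]+=np.array(pts[n])-tp[:2]
    uv=np.atleast_2d(uv).astype(float)/1.5
    d=(R.T@np.linalg.solve(K,np.c_[uv,np.ones(len(uv))].T)).T
    return (o+d*((z-o[2])/d[:,2])[:,None])[:,:2]
def comp(n,m):
    cs,_=cv2.findContours(m.astype(np.uint8),0,cv2.CHAIN_APPROX_NONE); out=[]
    for k in cs:
        if cv2.contourArea(k)>300:
            w=unp(n,k[:,0],30); d=np.linalg.norm(w.mean(0)-pts[n])
            out.append((d,w))
    return min(out,key=lambda t:t[0])[1]
for n in pts:
    im=cv2.imread('pics/w_%s.png'%n); hsv=cv2.cvtColor(im,cv2.COLOR_BGR2HSV)
    if 'corner' in n:
        m=(hsv[...,2]>185)&(hsv[...,1]<40)
        r=cv2.minAreaRect(comp(n,m).astype(np.float32)); print(n,r)
    elif n=='knob':
        w=comp(n,(hsv[...,0]<22)&(hsv[...,1]>120)&(hsv[...,0]>8)&(hsv[...,2]>150))
        (x,y),rad=cv2.minEnclosingCircle(w.astype(np.float32)); d=w-[x,y]; th=np.arctan2(d[:,1],d[:,0]); rr=np.hypot(*d.T)
        z=np.sum((rr-rr.mean())*np.exp(6j*th)); print(n,x,y,rad,'lobe deg',np.degrees(np.angle(z)/6),abs(z)/len(rr))
        v=im.copy()
b=unp('bent_foot',(382,240),24)[0]; t=unp('bent_foot',(422,271),75)[0]; p=unp('bent_foot',(383,241),3)[0]
print('bent nut',b,'tip',t,t-b,np.degrees(np.arctan2(*(t-b)[::-1])),'pad',p)
print('foot nut',unp('bent_foot',(581,216),24),'top',unp('bent_foot',(614,229),75), 'own view top',unp('foot',((600-400)*1.92,(437-300)*1.92),75))
for n in ('corner_b','corner_a','knob'):
    im=cv2.imread('pics/w_%s.png'%n)
    u=K@R@(np.array([*pts[n],20])-(c0+[*(np.array(pts[n])-tp[:2]),0])); u=(u[:2]/u[2]*1.5).astype(int)
    cv2.imwrite('pics/c_%s.png'%n,cv2.resize(im[u[1]-60:u[1]+60,u[0]-60:u[0]+60],(260,260)))
cv2.imwrite('pics/crops.png',np.hstack([cv2.imread('pics/c_%s.png'%n) for n in ('corner_b','corner_a','knob')]))
```

```text
corner_b ((360.3665771484375, -306.6737976074219), (31.51996612548828, 31.005088806152344), 2.3716161251068115)
corner_a ((436.1749267578125, -64.35829162597656), (28.991771697998047, 28.784215927124023), 0.4773575961589813)
knob 468.4829406738281 -212.86927795410156 24.530729293823242 lobe deg 17.593122302381442 1.3884793722617197
bent nut [406.28947411 336.31537505] tip [395.48842483 309.93685672] [-10.80104928 -26.37851834] -112.267325098392 pad [401.37500497 335.60120379]
foot nut [[423.81364463 188.8860189 ]] top [[422.91061215 187.12479138]] own view top [[424.95836703 188.89153939]]
```

View pics/crops.png

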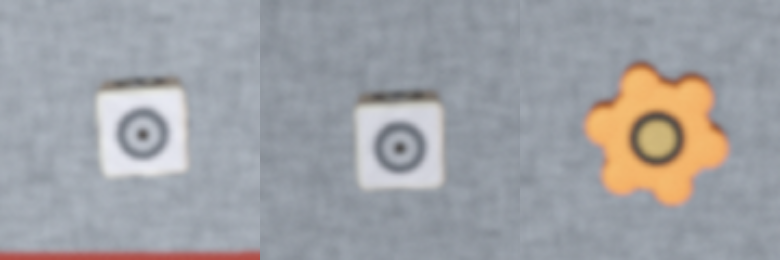

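```bash
cat >> h.py <<'E'
Z=180.
def pick(xy,a,ztcp,openmm,N,wmin):
    a=best((*xy,Z),a); robot.servo_line((*robot.observe()['tcp_pos'][:2],Z+20),feed=250)
    robot.movep((*xy,Z),down(a)); grip(openmm/92)
    robot.servo_line((*xy,ztcp+40),feed=250); robot.servo_line((*xy,ztcp),feed=100)
    grip(0.0,N); w=robot.observe()['grip_width']*92; print('picked width',round(w,1),'t',robot.observe()['t'])
    robot.servo_line((*xy,Z),feed=200); w=robot.observe()['grip_width']*92; print('lifted',round(w,1)); assert w>wmin
def place(bxy,byaw,lx,ly,a,ztcp,relmm):
    c,s=np.cos(byaw),np.sin(byaw); p=np.array(bxy)+[c*lx-s*ly,s*lx+c*ly]
    a=best((*p,Z),a); robot.servo_line((*p,Z),feed=300,rotation=down(a))
    robot.servo_line((*p,ztcp+30),feed=200); robot.servo_line((*p,ztcp),feed=60)
    print('force',np.round(robot.observe()['contact_force'],1)); grip(relmm/92); 
    robot.servo_line((*p,ztcp+60),feed=150); robot.servo_line((*p,Z+20),feed=300); print('t',robot.observe()['t'])
r=np.radians
E
python3 - <<'E'
from h import *
pick((360,-305),r(92.4),3,54,30,25)
place((635,283),r(0),-2,0,r(90),7,42)
pick((437,-63.5),r(90.5),3,54,30,25)
shot('wrist','w2.png')
place((635,283),r(0),-50,0,r(90),7,42)
shot('top','t2.png'); shot('wrist','w3.png')
E
```

```text
picked width 29.9 t 10.75
lifted 30.0
force [ 0.1 -0.3 -0.2]
t 17.1333
picked width 30.0 t 20.975
lifted 29.7
force [-0.1 -0.8  0.3]
t 26.5083
```

View pics/t2.png

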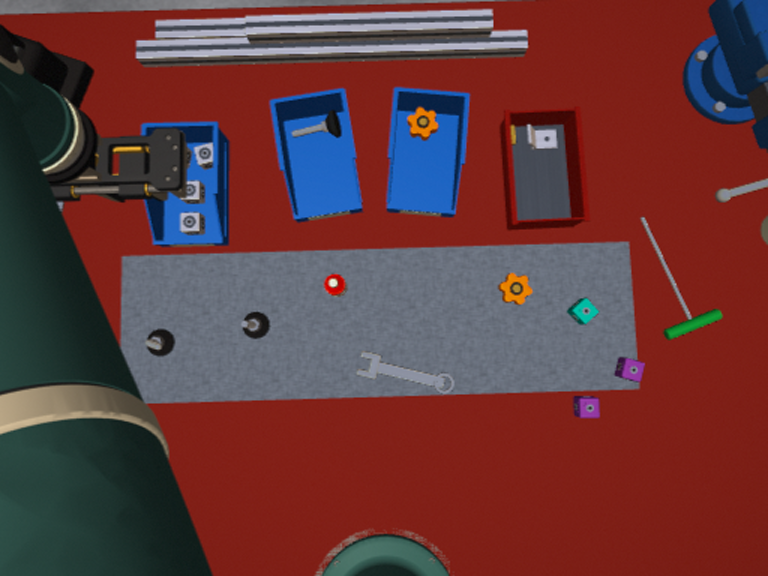

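View pics/w3.png

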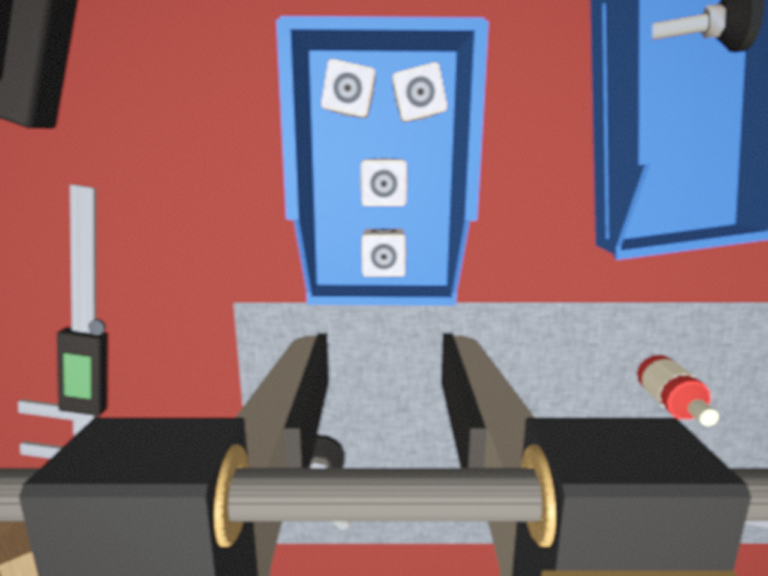

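The picture shows both silver corners flat on the corner bin's floor, at (384,183) and (384,254) in the wrist view. The bottle is untouched at (335,285) in the top view. Next come the knob and the feet.

```bash
python3 - <<'E'
from h import *
pick((467.5,-212.5),r(-12.4),4,75,20,38)
place((674.5,-81.5),r(-4),-28,0,r(-4),8,52)
shot('wrist','w4.png')
pick((424.5,188.8),r(90),33,45,30,6)
shot('side','s4.png')
place((675.5,82),r(7.5),-28,0,r(97.5),37,28)
shot('wrist','w5.png')
E
python3 -c "
import cv2,numpy as np
cv2.imwrite('pics/m2.png',np.vstack([np.hstack([cv2.resize(cv2.imread('pics/%s.png'%n),(400,300)) for n in p]) for p in (('w4','w5'),('s4','w5'))]))"
```

```text
picked width 44.7 t 31.1417
lifted 44.4
force [ 1.1 -0.  -1.1]
t 36.0417
picked width 9.4 t 39.7167
lifted 9.2
force [-0.  -0.5 -0.6]
t 44.5083
```

View pics/m2.png

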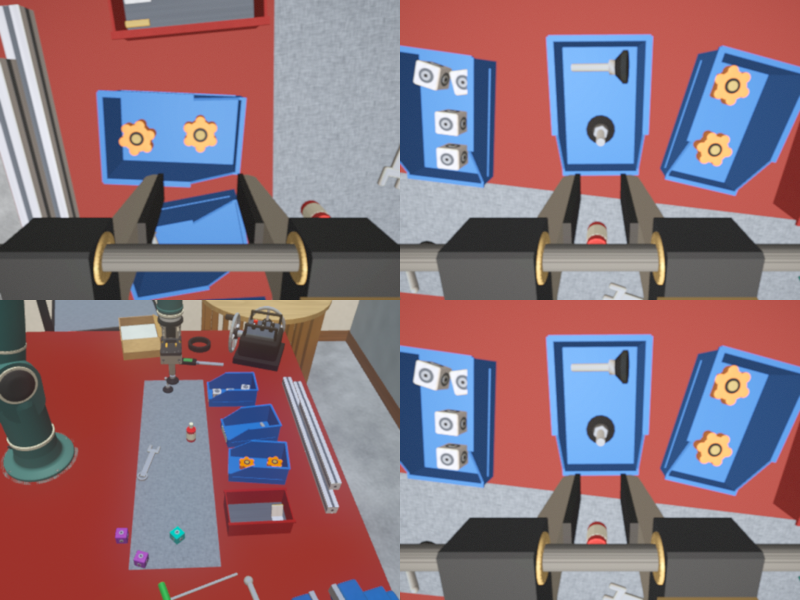

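The knob, at (200,133), and the foot, at (600,130), stand on their bins' floors. The bottle is still upright. Now the bent foot.

```bash
python3 - <<'E'
from h import *
pick((404,336),r(-22),26,60,30,6)
place((651,-258.5),r(3),-25,0,r(-22),30,36)
shot('wrist','w6.png'); 
robot.movep((500,-450,250),down(best((500,-450,250),r(90))))
shot('side','s6.png'); shot('top','t6.png')
print(find('threadlocker','top'),find('threadlocker','side'),find('bent_foot','top'))
E
python3 -c "
import cv2,numpy as np
cv2.imwrite('pics/m3.png',np.vstack([np.hstack([cv2.resize(cv2.imread('pics/%s.png'%n),(400,300)) for n in p]) for p in (('w6','t6'),('s6','s6'))]))"
```

```text
picked width 9.7 t 48.75
lifted 9.5
force [-0.4 -0.4 -1.8]
t 54.9667
[(0.51, array([482.,  61.,   1.])), (0.24, array([673., -83.,   1.]))] [(0.66, array([648., -79.,   7.])), (0.63, array([478.,  63.,  -0.]))] [(0.85, array([ 626., -260.,    4.]))]
```

View pics/m3.png

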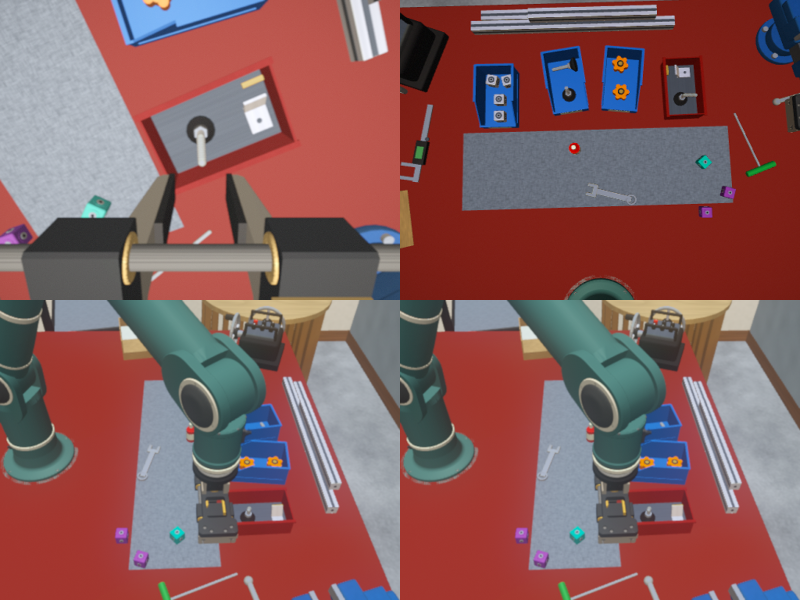

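View pics/t6.png

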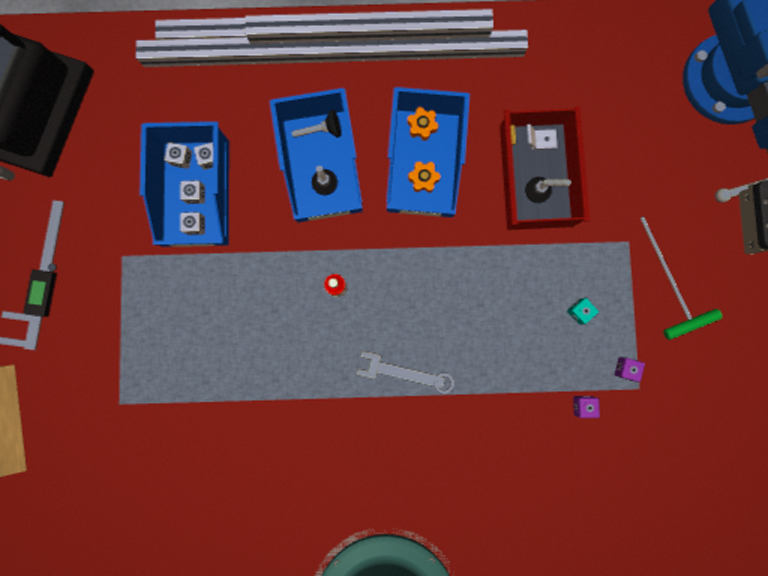

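All five parts are in their places, and the bottle at (335,285) and the look-alikes have not moved. I'm handing the job in.

```bash
python3 -c "
from h import *
s=robot.observe();print(s['t'],s['contact_force']);robot.job_done()"
```

```text
56.1917 [-0.48439404 -0.72871148 -0.10702195]
the job is handed in; nothing more can be done
```

I sorted all five fittings in the order asked and handed the job in at 56 s of the 128 s allowed. The two silver corners, the knob and the sound foot are in the blue bins that hold their kind. The bent foot is in the red scrap box.

- **Placement:** the last top picture shows every part on its bin's floor, with both feet standing upright.
- **Threadlocker bottle:** it stands upright where it was. The top camera put it at (482, 60) before and (482, 61) after, and the side camera agreed to about 1 mm.
- **Look-alikes:** the purple and turquoise blocks appear at the same pixels as at the start.
- **Forces:** the contact readings I took as each part was set down were under 3 N. At hand-in the gripper was clear of everything.
- **Checks that disagreed:** in the final check the network also reported a bottle in or near the knob bin, in both the top and side views. The top picture shows only the two orange knobs there, so I took it as a false detection. The arm hid part of the last side picture, so the final check rests on the top and wrist views.

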